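Prop open the cover of a sample warmer

ROBOT

A 6-joint arm with a two-finger parallel gripper is mounted at the origin on the work surface. World frame = base frame: x ahead of the robot, y to its left, z up, the work surface at z = 0. Lengths are in m, angles in rad, forces in N, time in s.
With the tool pointing down it reaches from about 0.35 to 0.975 m from the base axis. Payload 4.9 kg.
Tool frame: the origin (TCP) lies on the centre line of the jaws, within the pads' length; the fingertips stand 14 mm ahead of it and the grasp point (between the pads) lies 5 mm behind it; z points along the fingers, y is the line along which they close (so a half turn about z gives the same grasp; the last joint's range is limited). The gripper opens to 85 mm and grips with 20 to 120 N. Pads are 22 mm wide; open, the fingers measure 114 mm over their backs; the gripper's body (76 mm by 85 mm) begins 54 mm behind the grasp point. The pads swing forward as they close: fully open they stand 13 mm farther back than shut.
Start: joints at [1.137, 0.053, 1.613, -0, 1.476, -0.119], TCP at [0.194, 0.594, 0.245] pointing down, gripper open.
Joint ranges: [-3.01, 3.01], [-1.01, 2.22], [0.06, 2.58], [-1.02, 4.17], [0.09, 2.62], [-3.14, 3.14]. Speed limits (rad/s): [2.57, 2.57, 3.14, 3.14, 3.14, 3.14].

INTERFACE

Orientations are given as a unit quaternion [w, x, y, z].
In Python, from plant import * gives the robot as it stands.
- The arm moves only by the tool send_rows, never from a script. Its argument "steps" is a list of rows, each an object with "translation": the shift along the tool's x, y, z in cm, a list of three; "delta_rot": the turn, a rotation vector about the tool's x, y, z in rad, a list of three; "jaw": the finger opening in cm, from 0 to 8.54. In form: [{"translation": [dx, dy, dz], "delta_rot": [rx, ry, rz], "jaw": jaw}, ...]. A call has exactly 8 rows; each row is the pose to reach, as a shift and turn from the pose commanded when the call began, along the tool's axes at that moment; what a row does not reach only later rows make up. A row lasts 1/10 s, in which the tool goes at most 50 mm and 8.59 degrees, less where a joint would pass 70% of its speed; a pose out of reach is approached as far as the arm can. A call with a gripper value outside its range is refused whole. The fingers move at their own pace and stop on an object; the grip force is fixed at half the most. Time passes only in rows, so rows that repeat a pose let the fingers close, or fill a call up. It gives the time, the measured TCP pose, the force, the opening and the grip force at its end, in the units of the state.
- state(): the state, without advancing time (a new reading comes with each control period).
- grab_frame(name): name is "scene" or "top"; returns a dict with "pixels" (480x640x3 uint8, blue, green, red), "range_z" (480x640 float32, m along the optical axis (not along the pixel's ray), 0 where there is no reading), "fx", "fy", "cx", "cy" (pixels), "rvec" (rotation vector, rad) and "tvec" (3), from world to camera coordinates, as OpenCV has them. Camera axes: x right, y down, z forward; pixel columns grow to the right and rows downward; lengths in m; the calibration is good to about 2 mm. A picture is of the moment at which its call begins.
- job_done(): hands the job in; it is judged then, once.
The state is a dict: "time": time; "joint_pos": joint angles; "joint_vel": joint speeds; "joint_efforts": joint torques, N m; "tool_pos": TCP position; "tool_rot": TCP orientation; "contact_force": force on the tool from outside, world axes, zero at the start; "ft_torque": the same for the moment, N m; "gripper_width": opening from 0.0 (shut) to 1.0 (fully open); "grasp_force": force on a finger pad.
Only numpy, scipy, OpenCV 4.12 (cv2) and the standard library are available. Lean on these libraries where they do the work, as an engineer would, in place of code of your own. Each camera call takes 0.05 s, during which the arm holds its last target. There are 200 camera calls.

TASK

Open the hinged cover of the sample warmer and prop it: raise the cover by its bar handle until it stands nearly upright and stays by itself, swing the prop rod up from inside the chamber, then bring the cover back down so that the rod's tip sits in the square socket on the cover's underside. Leave the cover resting on the rod, and do not disturb the tube rack, the reagent bottle and the jar.

Things in the scene. Friction and masses are not known exactly. Their poses are not given: they have to be found in the camera images.
- chamber: The sample warmer, fixed to the bench: a white open-topped box 260 mm along its x, 190 along its y, 90 high, walls 6 mm, with a grey hinged cover on top. Origin at the centre of its underside, z up. The cover's hinge runs along its +y rim, the handle is on its -y side. An aluminium block with nine grey-capped tubes fills the inside at x -110 to +10 mm, y -60 to +60, up to 75 mm high; the prop rod lies at x = +70 mm.
- cover (a joint): Cover angle in rad: 0 shut, grows as it is raised, stop at 1.6 (just past upright). The cover is a plate 270 x 195 x 8 mm, about 0.5 kg. Its hinge is stiff: left alone the cover stays put at 1.35 rad and above, but below about 1.15 rad it sinks shut under its own weight. With the prop seated it rests near 0.9 rad.
- cover_hinge (a point): Point on the cover's hinge line at the middle of the chamber's +y rim, 90.5 mm above the bench. At cover angle t the handle bar is 237 mm from it along the direction (chamber -y times cos t, up times sin t), plus 4 mm square to the plate, on its top side.
- cover_handle (a point): Middle of the cover's bar handle: a round steel bar 12 mm thick and 110 mm long parallel to the chamber's x, standing 42 mm out from the cover's free edge in the plane of the plate (4 mm above its underside). Free on all sides between its two end arms: a gripper from above can straddle it along the chamber's y and stay vertical while the cover swings, the bar turning in the fingers.
- prop (a joint): Angle of the prop rod in rad: 0 lying level in the chamber pointing to chamber +y (as stowed), grows as its tip swings up; stop at 2.0. The pivot is stiff: the rod stays where it is left (it takes about 1 N at its grip to move it). Its tip meets the middle of the socket at about 1.06 rad.
- prop_pivot (a point): The rod's pivot on the chamber, at chamber (70, -73, 70.5) mm; its axis is the chamber's x.
- prop_grip (a point): Middle of the black sleeve (14 mm thick, 44 mm long) on the rod, 105 mm from the pivot. The rod is 10 mm thick; beside it at the sleeve there are at least 45 mm free to either side. Straddle it along the chamber's x; with the cover nearly upright (1.45 rad or more) a hand leaning about 20 degrees from vertical towards chamber -y stays clear of the cover, the walls and the rod's end through the whole swing.
- prop_tip (a point): Centre of the 12 mm ball at the rod's end, 149 mm from the pivot.
- socket (a point): Centre of the bottom of the square steel socket on the cover's underside (lies in the underside), 145 mm from the hinge line, in the rod's plane (chamber x = +70 mm). Its opening is 24 x 24 mm and 10 mm deep, with 4 mm walls. Axes as the cover: z out of the cover's top, y towards the hinge. A seated ball's centre is 6 mm below it (-z), anywhere up to 6 mm off centre.
- rack: Bystander: white rack of ten green-capped tubes, 160 x 70 x 102 mm, loose, origin centre of its underside.
- reagent: Bystander: white bottle, 70 mm across, 170 mm high, loose, origin centre of its underside.
- jar: Bystander: amber glass jar, 64 mm across, 80 mm high, loose, origin centre of its underside.

How it is judged:
By the outcome, as a careful person would: the job done as asked, in the order asked, and still so for the second after the job is handed in, with the robot touching nothing.
It also fails if it takes over 70 s, if anything falls off the work surface, if the arm or the gripper's body presses on something with over 40 N, if the wrist force passes 120 N, or if a joint passes its speed limit or range.

## Working session

There is one attempt and no reset: what is moved stays moved. The work goes in short steps, Python scripts to look and compute and a tool call to move; the robot and the scene stay as the last step left them, time stands still between calls to the robot, and variables do not carry over. Pictures are saved under pics/ and viewed, at most 10 in all, crops included, and the job is handed in when it is done.

Besides the shell and the picture viewer there is one more tool, called in YAML: its name, and indented under it one key for each argument. send_rows: Moves the arm, as the interface text tells. Its arguments: {"type":"object","properties":{"steps":{"type":"array","items":{"type":"object","properties":{"translation":{"type":"array","items":{"type":"number"}},"delta_rot":{"type":"array","items":{"type":"number"}},"jaw":{"type":"number"}}}}},"required":["steps"]}

```bash
mkdir -p pics; ls; python3 - <<'E'
from plant import *
import cv2,numpy as np
s=state();print(s)
for n in("scene","top"):
    f=grab_frame(n);cv2.imwrite(f"pics/{n}0.png",f["pixels"]);np.savez(f"pics/{n}0.npz",**f)
    print(n,f["fx"],f["fy"],f["cx"],f["cy"],f["rvec"],f["tvec"])
E
```

```text
pics
{'time': 0.0, 'joint_pos': array([ 1.13699803e+00,  5.33331613e-02,  1.61428996e+00, -9.35500098e-06,
        1.47597154e+00, -1.18978677e-01]), 'joint_vel': array([-0.0004305 ,  0.00272441, -0.00026277,  0.00056599,  0.0006203 ,
       -0.00046291]), 'joint_efforts': array([ 1.46449594e-03, -3.93670249e+01, -3.70186293e+01,  7.36181300e-05,
        6.58624631e-03,  1.47062991e-05]), 'tool_pos': array([0.19326947, 0.59375091, 0.24408008]), 'tool_rot': array([-2.68677528e-04,  1.56760048e-01,  9.87636211e-01, -9.64283311e-04]), 'contact_force': array([ 0.73855082,  0.44677096, -0.32852045]), 'ft_torque': array([-0.02232   , -0.00834014, -0.0259153 ]), 'grasp_force': 0.0, 'gripper_width': 0.9994892694145735}
scene 474.6345985546794 474.6345985546794 325.74991123148527 237.95874821065726 [ 0.77108054  2.62344334 -1.02575173] [ 0.45351828 -0.10686803  1.4913398 ]
top 456.3886036299464 456.3886036299464 321.98557807208914 235.83372345259386 [ 2.14683509 -2.17233677  0.12929454] [-0.04234209  0.53428546  1.06127669]
```

View pics/top0.png

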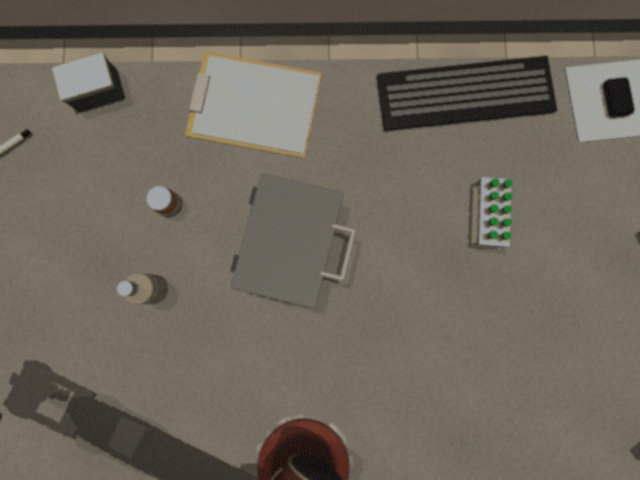

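View pics/scene0.png

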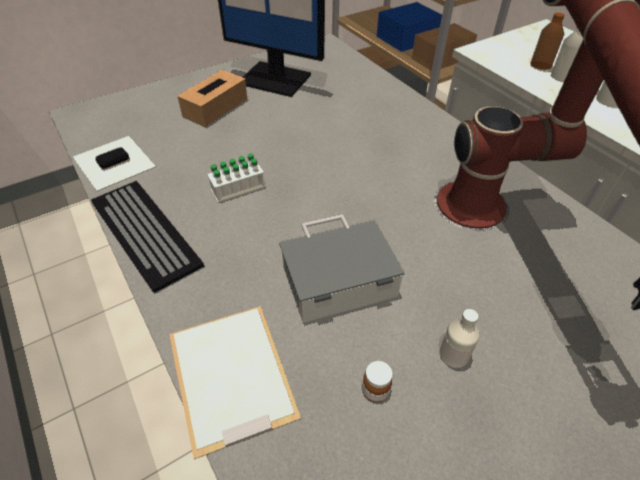

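The top view shows the shut cover with corners at about (263,174), (344,190), (318,307) and (232,289). The handle bar runs from (353,230) to (344,278), with the hinge on the left, which is world +y. The rack is far off at (495,212), the jar is at (162,200) and the bottle at (135,289).

```bash
cat > h.py <<'E'
import numpy as np,cv2
from scipy.spatial.transform import Rotation as R
def world(f):
    v,u=np.mgrid[:480,:640];z=f["range_z"]
    c=np.stack([(u-f["cx"])/f["fx"]*z,(v-f["cy"])/f["fy"]*z,z],-1)
    M=cv2.Rodrigues(np.float64(f["rvec"]))[0]
    return (c-np.float64(f["tvec"]).ravel())@M
def quat(q): return R.from_quat([q[1],q[2],q[3],q[0]])
E
python3 - <<'E'
from h import *
for n in("top","scene"):
    f=np.load(f"pics/{n}0.npz");P=world(f);ok=f["range_z"]>0
    t=ok&(P[...,2]<.03)&(abs(P[...,0]-.5)<.4)&(abs(P[...,1])<.3)
    print(n,"table z",np.median(P[t][:,2]))
    m=ok&(abs(P[...,2]-.0985)<.007)
    k,l,st,ce=cv2.connectedComponentsWithStats(cv2.morphologyEx(m.astype(np.uint8),cv2.MORPH_OPEN,np.ones((7,7))))
    i=1+np.argmax(st[1:,4]);Q=P[l==i]
    c,sz,a=cv2.minAreaRect(np.float32(Q[:,:2]*1000));print(c,sz,a,np.median(Q[:,2]));print(cv2.boxPoints((c,sz,a)), Q.mean(0))
f=np.load("pics/top0.npz");P=world(f)
# bar: bright pixels with handle height right of cover
img=f["pixels"].astype(int).sum(2)
m=np.zeros(img.shape,bool);m[222:285,318:362]=1
m&=(P[...,2]>.08)&(P[...,2]<.12)&(img>400)
Q=P[m];print(len(Q))
v,u=np.nonzero(m);
for r in range(222,285,4):
    s=m[r];print(r,np.nonzero(s)[0][[0,-1]] if s.any() else None, P[r][s][:, :].mean(0) if s.any() else '')
E
```

```text
top table z -0.00014580041749622273
(521.1595458984375, 34.456809997558594) (206.0004425048828, 270.94219970703125) 74.92346954345703 0.09793029051221552
[[ 363.56015   -29.760818]
 [ 625.1764   -100.23532 ]
 [ 678.7589     98.67444 ]
 [ 417.1427    169.14894 ]] [0.51815087 0.03098311 0.09791901]
scene table z 0.002564160982007971
(520.795166015625, 32.80418395996094) (208.8716278076172, 271.32183837890625) 75.15422058105469 0.10023590566158565
[[ 362.9044    -33.386665]
 [ 625.16925  -102.90425 ]
 [ 678.6859     98.99503 ]
 [ 416.42108   168.51262 ]] [0.52573925 0.03642186 0.10018276]
208
222 None 
226 [333 340] [ 0.5476254  -0.0815768   0.09895675]
230 [348 354] [ 0.53803859 -0.11401909  0.09976878]
234 [352 353] [ 0.52903619 -0.11726834  0.09894003]
238 [351 352] [ 0.51989383 -0.11477839  0.09995095]
242 [350 351] [ 0.51100007 -0.11242505  0.0989612 ]
246 [349 350] [ 0.5019095  -0.10994362  0.10001509]
250 [348 349] [ 0.49303436 -0.10759563  0.09905021]
254 [347 348] [ 0.48405924 -0.10517315  0.09936742]
258 [346 347] [ 0.47499123 -0.10266864  0.10134284]
262 [345 346] [ 0.46618382 -0.10035036  0.09996871]
266 [344 345] [ 0.45740276 -0.09806011  0.0979967 ]
270 [343 344] [ 0.44845725 -0.09560947  0.09936752]
274 [322 344] [ 0.43995296 -0.06598584  0.09857874]
278 [338 343] [ 0.43079897 -0.08864243  0.09916989]
282 None
```

```bash
cat >> h.py <<'E'
A=np.deg2rad(-15.0); CX=np.array([np.cos(A),np.sin(A),0]); CY=np.array([-np.sin(A),np.cos(A),0]); UP=np.array([0,0,1.])
HINGE=np.array([.5453,.1234,.0905]); ORG=HINGE-.095*CY-.0905*UP
PIV=ORG+.070*CX-.073*CY+.0705*UP
def bar(t): return HINGE+.237*(-np.cos(t)*CY+np.sin(t)*UP)+.004*(np.sin(t)*CY+np.cos(t)*UP)
def grip(t,r=.105): return PIV+r*(np.cos(t)*CY+np.sin(t)*UP)
def rot(y,z): return R.from_matrix(np.stack([np.cross(y,z),y,z],1))
RH=rot(CY,-UP)                                  # handle hand
def hand_prop(lean,s=1): z=np.sin(lean)*CY-np.cos(lean)*UP; return rot(s*CX,z)
def tcp(g,Rt): return g+.005*Rt.apply([0,0,1])  # TCP for a wanted grasp point
def plan(wps,s=None):
    """wps: list of (grasp point, R); prints shift cm / rotvec in present tool axes"""
    if s is None:
        from plant import state; s=state()
    R0=quat(s["tool_rot"]);p0=np.array(s["tool_pos"])
    print("t %.2f p %s F %s w %.3f gf %.1f q %s"%(s["time"],p0.round(4),np.round(s["contact_force"],1),s["gripper_width"],s["grasp_force"],np.round(s["joint_pos"],2)))
    for g,Rt in wps:
        print((R0.inv().apply(tcp(g,Rt)-p0)*100).round(2).tolist(),(R0.inv()*Rt).as_rotvec().round(3).tolist())
E
python3 -c "
from h import *
print(ORG,bar(0),grip(0))
b=bar(0)
plan([(b*[1,1,0]+[0,0,.25],RH),(b+[0,0,.06],RH),(b,RH)])"
```

```text
[0.52071219 0.03163705 0.        ] [ 0.48395989 -0.10552442  0.0945    ] [0.59660921 0.04442934 0.0705    ]
t 0.10 p [0.1933 0.5938 0.2442] F [-0.   0.1  0.7] w 0.997 gf 0.0 q [ 1.14  0.05  1.61  0.    1.48 -0.12]
[-49.29, -57.49, 0.01] [-0.002, -0.0, -0.053]
[-49.3, -57.48, 9.56] [-0.002, -0.0, -0.053]
[-49.3, -57.46, 15.56] [-0.002, -0.0, -0.053]
```

send_rows:
  steps:
    - {"translation": [-2,-2.3,0],"delta_rot": [0,0,-0.01],"jaw": 3.8}
    - {"translation": [-5,-5.8,0],"delta_rot": [0,0,-0.02],"jaw": 3.8}
    - {"translation": [-8,-9.3,0],"delta_rot": [0,0,-0.03],"jaw": 3.8}
    - {"translation": [-11,-12.8,0],"delta_rot": [0,0,-0.04],"jaw": 3.8}
    - {"translation": [-14,-16.3,0],"delta_rot": [0,0,-0.053],"jaw": 3.8}
    - {"translation": [-17,-19.8,0],"delta_rot": [0,0,-0.053],"jaw": 3.8}
    - {"translation": [-20,-23.3,0],"delta_rot": [0,0,-0.053],"jaw": 3.8}
    - {"translation": [-23,-26.8,0],"delta_rot": [0,0,-0.053],"jaw": 3.8}

```text
time: 0.9
tool_pos: [0.3292, 0.2665, 0.2449]
tool_rot: [-0.0, 0.13, 0.991, -0.0]
contact_force: [0.3, 0.3, -0.8]
gripper_width: 0.443
grasp_force: 0.0
```

```bash
python3 -c "
from h import *
b=bar(0)
plan([(b*[1,1,0]+[0,0,.25],RH),(b+[0,0,.06],RH),(b,RH)])"
```

```text
t 0.90 p [0.3292 0.2665 0.2449] F [ 0.3  0.3 -0.8] w 0.443 gf 0.0 q [ 0.5  -0.46  2.06 -0.    1.55 -0.81]
[-24.55, -31.94, -0.01] [-0.0, -0.0, 0.001]
[-24.55, -31.94, 9.54] [-0.0, -0.0, 0.001]
[-24.55, -31.94, 15.54] [-0.0, -0.0, 0.001]
```

send_rows:
  steps:
    - {"translation": [-3,-3.9,0],"delta_rot": [0,0,0],"jaw": 3.8}
    - {"translation": [-6,-7.8,0],"delta_rot": [0,0,0],"jaw": 3.8}
    - {"translation": [-9,-11.7,0],"delta_rot": [0,0,0],"jaw": 3.8}
    - {"translation": [-12,-15.6,0],"delta_rot": [0,0,0],"jaw": 3.8}
    - {"translation": [-15,-19.5,0],"delta_rot": [0,0,0],"jaw": 3.8}
    - {"translation": [-18,-23.4,0],"delta_rot": [0,0,0],"jaw": 3.8}
    - {"translation": [-21,-27.3,1.5],"delta_rot": [0,0,0],"jaw": 3.8}
    - {"translation": [-23.5,-30.5,3],"delta_rot": [0,0,0],"jaw": 3.8}

```text
time: 1.7
tool_pos: [0.4779, -0.0897, 0.2153]
tool_rot: [0.001, 0.131, 0.991, -0.0]
contact_force: [1.5, 0.3, 0.5]
gripper_width: 0.446
grasp_force: 0.0
```

```bash
python3 -c "
from h import *
b=bar(0)
plan([(b+[0,0,.06],RH),(b,RH)])"
```

```text
t 1.70 p [ 0.4779 -0.0897  0.2153] F [1.5 0.3 0.5] w 0.446 gf 0.0 q [-0.34 -0.27  1.96 -0.    1.45 -1.65]
[-0.98, -1.37, 6.58] [-0.0, 0.002, -0.001]
[-0.97, -1.36, 12.58] [-0.0, 0.002, -0.001]
```

send_rows:
  steps:
    - {"translation": [-0.5,-0.7,1.5],"delta_rot": [0,0,0],"jaw": 3.8}
    - {"translation": [-0.97,-1.36,4],"delta_rot": [0,0.002,0],"jaw": 3.8}
    - {"translation": [-0.97,-1.36,6.5],"delta_rot": [0,0.002,0],"jaw": 3.8}
    - {"translation": [-0.97,-1.36,9],"delta_rot": [0,0.002,0],"jaw": 3.8}
    - {"translation": [-0.97,-1.36,11],"delta_rot": [0,0.002,0],"jaw": 3.8}
    - {"translation": [-0.97,-1.36,12.2],"delta_rot": [0,0.002,0],"jaw": 3.8}
    - {"translation": [-0.97,-1.36,12.6],"delta_rot": [0,0.002,0],"jaw": 3.8}
    - {"translation": [-0.97,-1.36,12.6],"delta_rot": [0,0.002,0],"jaw": 3.8}

```text
time: 2.5
tool_pos: [0.4829, -0.1025, 0.0891]
tool_rot: [-0.001, 0.13, 0.991, 0.0]
contact_force: [-0.0, 0.4, 0.9]
gripper_width: 0.439
grasp_force: 0.0
```

```bash
python3 -c "
from h import *
from plant import *
plan([(bar(0),RH)])
f=grab_frame('scene');cv2.imwrite('pics/s1.png',cv2.resize(f['pixels'][170:330,240:440],None,fx=4,fy=3.7))"
```

```text
t 2.50 p [ 0.4829 -0.1025  0.0891] F [-0.   0.4  0.9] w 0.439 gf 0.0 q [-0.36 -0.11  2.05 -0.    1.21 -1.67]
[-0.18, -0.27, -0.04] [0.0, -0.003, 0.0]
```

View pics/s1.png

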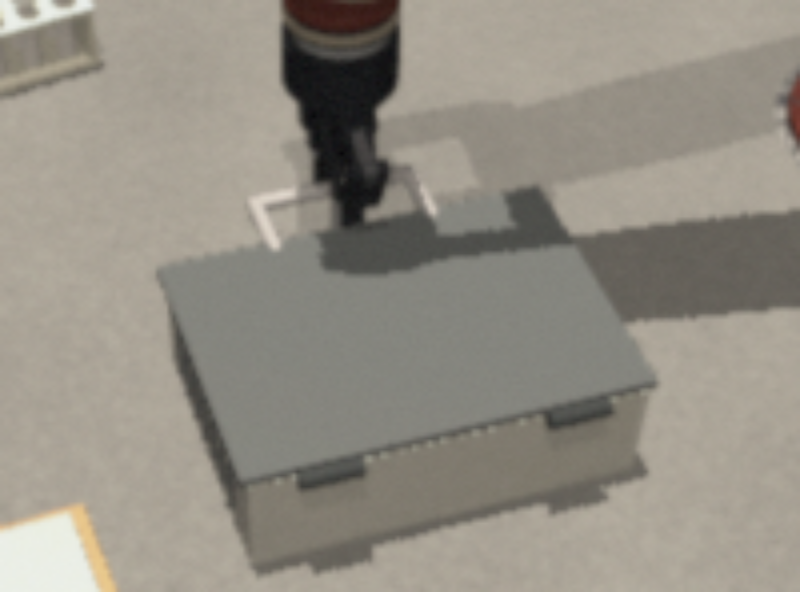

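The crop shows the fingers straddling the bar near its middle, at about (350,195), clear of the plate edge. I'll trim the position and close.

send_rows:
  steps:
    - {"translation": [-0.18,-0.27,0],"delta_rot": [0,0,0],"jaw": 3.8}
    - {"translation": [-0.18,-0.27,0],"delta_rot": [0,0,0],"jaw": 2.5}
    - {"translation": [-0.18,-0.27,0],"delta_rot": [0,0,0],"jaw": 1.6}
    - {"translation": [-0.18,-0.27,0],"delta_rot": [0,0,0],"jaw": 0.8}
    - {"translation": [-0.18,-0.27,0],"delta_rot": [0,0,0],"jaw": 0.8}
    - {"translation": [-0.18,-0.27,0],"delta_rot": [0,0,0],"jaw": 0.8}
    - {"translation": [-0.18,-0.27,0],"delta_rot": [0,0,0],"jaw": 0.8}
    - {"translation": [-0.18,-0.27,0],"delta_rot": [0,0,0],"jaw": 0.8}

```text
time: 3.35
tool_pos: [0.4845, -0.1067, 0.0901]
tool_rot: [-0.001, 0.13, 0.991, -0.001]
contact_force: [-3.0, -4.4, 5.7]
gripper_width: 0.117
grasp_force: 58.6
```

```bash
python3 -c "
from h import *
print(bar(0))
plan([(bar(t),RH) for t in np.arange(0,.81,.1)])"
```

```text
[ 0.48395989 -0.10552442  0.0945    ]
t 3.35 p [ 0.4845 -0.1067  0.0901] F [-3.  -4.4  5.7] w 0.117 gf 58.6 q [-0.37 -0.11  2.04 -0.    1.21 -1.67]
[0.09, 0.1, 0.06] [-0.002, -0.001, 0.0]
[0.09, 0.26, -2.3] [-0.002, -0.001, 0.0]
[0.09, 0.65, -4.64] [-0.002, -0.001, 0.0]
[0.09, 1.27, -6.92] [-0.002, -0.001, 0.0]
[0.09, 2.11, -9.14] [-0.002, -0.001, 0.0]
[0.1, 3.18, -11.25] [-0.002, -0.001, 0.0]
[0.1, 4.45, -13.25] [-0.002, -0.001, 0.0]
[0.1, 5.91, -15.12] [-0.002, -0.001, 0.0]
[0.1, 7.55, -16.83] [-0.002, -0.001, 0.0]
```

send_rows:
  steps:
    - {"translation": [0,0.05,-1.2],"delta_rot": [0,0,0],"jaw": 0.8}
    - {"translation": [0,0.35,-3.5],"delta_rot": [0,0,0],"jaw": 0.8}
    - {"translation": [0,0.85,-5.85],"delta_rot": [0,0,0],"jaw": 0.8}
    - {"translation": [0,1.6,-8.1],"delta_rot": [0,0,0],"jaw": 0.8}
    - {"translation": [0,2.55,-10.25],"delta_rot": [0,0,0],"jaw": 0.8}
    - {"translation": [0,3.7,-12.3],"delta_rot": [0,0,0],"jaw": 0.8}
    - {"translation": [0,5.05,-14.25],"delta_rot": [0,0,0],"jaw": 0.8}
    - {"translation": [0,6.6,-16.05],"delta_rot": [0,0,0],"jaw": 0.8}

```text
time: 4.15
tool_pos: [0.5006, -0.0454, 0.2514]
tool_rot: [-0.002, 0.132, 0.991, -0.005]
contact_force: [-5.8, -10.6, 4.9]
gripper_width: 0.115
grasp_force: 58.4
```

```bash
python3 -c "
from h import *
print(bar(.75))
plan([(bar(t),RH) for t in np.arange(.7,1.6,.1)])"
```

```text
[ 0.50112381 -0.0414678   0.25497514]
t 4.15 p [ 0.5006 -0.0454  0.2514] F [ -5.8 -10.6   4.9] w 0.115 gf 58.4 q [-0.23 -0.25  1.88 -0.01  1.51 -1.54]
[0.04, -0.4, 1.02] [-0.009, -0.003, -0.002]
[0.05, 1.23, -0.71] [-0.009, -0.003, -0.002]
[0.06, 3.02, -2.26] [-0.009, -0.003, -0.002]
[0.07, 4.96, -3.62] [-0.009, -0.003, -0.002]
[0.08, 7.02, -4.78] [-0.009, -0.003, -0.002]
[0.08, 9.19, -5.73] [-0.009, -0.003, -0.002]
[0.09, 11.44, -6.47] [-0.009, -0.003, -0.002]
[0.09, 13.76, -6.97] [-0.009, -0.003, -0.002]
[0.1, 16.11, -7.24] [-0.009, -0.003, -0.002]
```

send_rows:
  steps:
    - {"translation": [0,1.75,-1.65],"delta_rot": [0,0,0],"jaw": 0.8}
    - {"translation": [0,3.6,-3.1],"delta_rot": [0,0,0],"jaw": 0.8}
    - {"translation": [0,5.6,-4.35],"delta_rot": [0,0,0],"jaw": 0.8}
    - {"translation": [0,7.7,-5.4],"delta_rot": [0,0,0],"jaw": 0.8}
    - {"translation": [0,9.9,-6.25],"delta_rot": [0,0,0],"jaw": 0.8}
    - {"translation": [0,12.2,-6.9],"delta_rot": [0,0,0],"jaw": 0.8}
    - {"translation": [0,14.3,-7.25],"delta_rot": [0,0,0],"jaw": 0.8}
    - {"translation": [0,15.9,-7.4],"delta_rot": [0,0,0],"jaw": 0.8}

```text
time: 4.95
tool_pos: [0.5438, 0.1123, 0.3271]
tool_rot: [0.001, 0.13, 0.992, 0.0]
contact_force: [-0.7, -3.4, 7.9]
gripper_width: 0.116
grasp_force: 61.7
```

```bash
python3 -c "
from h import *
plan([(bar(t),RH) for t in (1.45,1.5,1.55)])"
```

```text
t 4.95 p [0.5438 0.1123 0.3271] F [-0.7 -3.4  7.9] w 0.116 gf 61.7 q [ 0.07 -0.15  1.67 -0.    1.61 -1.24]
[0.15, -1.35, 0.58] [0.001, 0.003, 0.002]
[0.15, -0.17, 0.49] [0.001, 0.003, 0.002]
[0.15, 1.02, 0.46] [0.001, 0.003, 0.002]
```

send_rows:
  steps:
    - {"translation": [0,0.4,0],"delta_rot": [0,0,0],"jaw": 0.8}
    - {"translation": [0,0.4,0],"delta_rot": [0,0,0],"jaw": 3.5}
    - {"translation": [0,0.4,0],"delta_rot": [0,0,0],"jaw": 3.5}
    - {"translation": [0,0.4,0],"delta_rot": [0,0,0],"jaw": 3.5}
    - {"translation": [0,0.4,-1.5],"delta_rot": [0,0,0],"jaw": 3.5}
    - {"translation": [0,0.4,-4],"delta_rot": [0,0,0],"jaw": 3.5}
    - {"translation": [0,0.0,-7.5],"delta_rot": [0,0,0],"jaw": 3.5}
    - {"translation": [0,-3,-10],"delta_rot": [0,0,0],"jaw": 3.5}

```text
time: 5.75
tool_pos: [0.5355, 0.0833, 0.4267]
tool_rot: [0.0, 0.129, 0.992, 0.001]
contact_force: [0.5, 0.2, 0.5]
gripper_width: 0.411
grasp_force: 0.0
```

```bash
python3 -c "
from h import *
RP=hand_prop(np.deg2rad(20))
d=-RP.apply([0,0,1])
plan([(grip(0)+.17*d-.0*CY+.12*UP,RP),(grip(0)+.1*d,RP),(grip(0),RP)])
from plant import *
f=grab_frame('top');cv2.imwrite('pics/t2.png',cv2.resize(f['pixels'][130:330,190:400],None,fx=3.5,fy=3));np.savez('pics/t2.npz',**f)
f=grab_frame('scene');cv2.imwrite('pics/s2.png',cv2.resize(f['pixels'][100:330,240:440],None,fx=3,fy=2.6));np.savez('pics/s2.npz',**f)
"
```

```text
t 5.75 p [0.5355 0.0833 0.4267] F [0.5 0.2 0.5] w 0.411 gf 0.0 q [ 0.02 -0.19  1.55  0.    1.78 -1.3 ]
[-6.88, -7.85, 8.1] [-0.273, 0.272, 1.557]
[-6.89, -5.49, 26.68] [-0.273, 0.272, 1.557]
[-6.91, -2.09, 36.08] [-0.273, 0.272, 1.557]
```

View pics/t2.png

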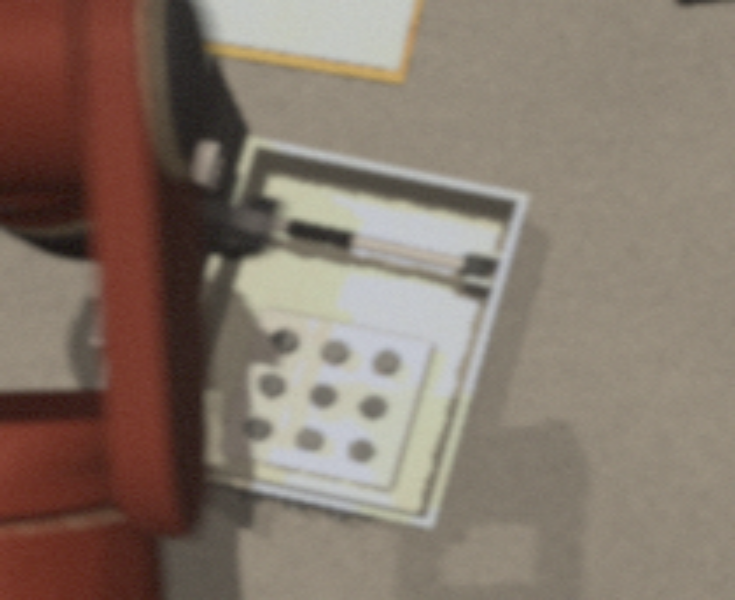

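The crop shows the cover staying open, and the rod with its black sleeve centred at crop (320,235), which is full-frame (281,208). The pivot blocks are at crop (480,265).

```bash
python3 -c "
from h import *
f=np.load('pics/t2.npz');M=cv2.Rodrigues(f['rvec'])[0];c=-M.T@f['tvec'].ravel()
def ray(u,v,z):
    d=M.T@np.array([(u-f['cx'])/f['fx'],(v-f['cy'])/f['fy'],1]);return c+d*(z-c[2])/d[2]
for u,v in((320,235),(480,265),(290,229),(350,241)):
    p=ray(190+u/3.5-.5,130+v/3-.5,.0755);e=p-ORG;print(p.round(4),'chamber',(e@CX).round(4),(e@CY).round(4))
"
```

```text
[0.595  0.0457 0.0755] chamber 0.0681 0.0328
[ 0.5703 -0.0599  0.0755] chamber 0.0716 -0.0756
[0.5999 0.0656 0.0755] chamber 0.0677 0.0533
[0.59   0.0259 0.0755] chamber 0.0685 0.0124
```

send_rows:
  steps:
    - {"translation": [-1,-1.5,0],"delta_rot": [-0.02,0.02,0.13],"jaw": 4.2}
    - {"translation": [-2,-3,0],"delta_rot": [-0.05,0.05,0.27],"jaw": 4.2}
    - {"translation": [-3,-5,0],"delta_rot": [-0.07,0.07,0.4],"jaw": 4.2}
    - {"translation": [-4,-6.5,0],"delta_rot": [-0.09,0.09,0.54],"jaw": 4.2}
    - {"translation": [-5,-7.85,0],"delta_rot": [-0.12,0.12,0.67],"jaw": 4.2}
    - {"translation": [-6,-7.85,0],"delta_rot": [-0.14,0.14,0.8],"jaw": 4.2}
    - {"translation": [-6.88,-7.85,1],"delta_rot": [-0.165,0.165,0.94],"jaw": 4.2}
    - {"translation": [-6.88,-7.85,2],"delta_rot": [-0.19,0.19,1.07],"jaw": 4.2}

```text
time: 6.65
tool_pos: [0.5822, -0.0117, 0.4029]
tool_rot: [-0.079, 0.618, 0.776, 0.101]
contact_force: [0.3, 0.5, 0.3]
gripper_width: 0.491
grasp_force: 0.0
```

```bash
python3 -c "
from h import *
RP=hand_prop(np.deg2rad(20))
d=-RP.apply([0,0,1])
plan([(grip(0)+.2*d,RP),(grip(0)+.1*d,RP),(grip(0),RP)])"
```

```text
t 6.65 p [ 0.5822 -0.0117  0.4029] F [0.3 0.5 0.3] w 0.491 gf 0.0 q [-0.26 -0.08  1.5   0.26  1.78 -0.44]
[-4.42, -1.34, 14.2] [-0.087, 0.081, 0.476]
[-3.84, -0.32, 24.14] [-0.087, 0.081, 0.476]
[-3.27, 0.7, 34.07] [-0.087, 0.081, 0.476]
```

send_rows:
  steps:
    - {"translation": [-1.1,-0.4,3],"delta_rot": [-0.022,0.02,0.12],"jaw": 4.2}
    - {"translation": [-2.2,-0.8,6],"delta_rot": [-0.044,0.04,0.24],"jaw": 4.2}
    - {"translation": [-3.3,-1.1,9],"delta_rot": [-0.066,0.06,0.36],"jaw": 4.2}
    - {"translation": [-4.42,-1.34,12],"delta_rot": [-0.087,0.081,0.476],"jaw": 4.2}
    - {"translation": [-4.42,-1.34,14.2],"delta_rot": [-0.087,0.081,0.476],"jaw": 4.2}
    - {"translation": [-4.25,-1.0,17.2],"delta_rot": [-0.087,0.081,0.476],"jaw": 4.2}
    - {"translation": [-4.07,-0.7,20.2],"delta_rot": [-0.087,0.081,0.476],"jaw": 4.2}
    - {"translation": [-3.84,-0.32,24.1],"delta_rot": [-0.087,0.081,0.476],"jaw": 4.2}

```text
time: 7.45
tool_pos: [0.5883, 0.0131, 0.1608]
tool_rot: [-0.104, 0.78, 0.602, 0.138]
contact_force: [0.3, 0.4, -0.1]
gripper_width: 0.486
grasp_force: 0.0
```

```bash
python3 -c "
from h import *
RP=hand_prop(np.deg2rad(20))
d=-RP.apply([0,0,1])
plan([(grip(0)+.1*d,RP),(grip(0),RP)])"
```

```text
t 7.45 p [0.5883 0.0131 0.1608] F [ 0.3  0.4 -0.1] w 0.486 gf 0.0 q [-0.26  0.    1.84  0.36  1.32 -0.1 ]
[-0.04, -0.01, 0.1] [0.002, 0.001, 0.006]
[-0.03, -0.04, 10.1] [0.002, 0.001, 0.006]
```

send_rows:
  steps:
    - {"translation": [-0.03,-0.1,1.5],"delta_rot": [0,0,0.006],"jaw": 4.2}
    - {"translation": [-0.03,-0.1,4],"delta_rot": [0,0,0.006],"jaw": 4.2}
    - {"translation": [-0.03,-0.1,6.5],"delta_rot": [0,0,0.006],"jaw": 4.2}
    - {"translation": [-0.03,-0.1,8.7],"delta_rot": [0,0,0.006],"jaw": 4.2}
    - {"translation": [-0.03,-0.1,9.8],"delta_rot": [0,0,0.006],"jaw": 4.2}
    - {"translation": [-0.03,-0.1,10.1],"delta_rot": [0,0,0.006],"jaw": 4.2}
    - {"translation": [-0.03,-0.1,10.1],"delta_rot": [0,0,0.006],"jaw": 4.2}
    - {"translation": [-0.03,-0.1,10.1],"delta_rot": [0,0,0.006],"jaw": 3}

```text
time: 8.25
tool_pos: [0.5965, 0.0457, 0.0673]
tool_rot: [-0.104, 0.781, 0.6, 0.138]
contact_force: [-0.4, 0.5, -0.1]
gripper_width: 0.354
grasp_force: 0.0
```

```bash
python3 -c "
from h import *
RP=hand_prop(np.deg2rad(20))
plan([(grip(0),RP)])
from plant import *
f=grab_frame('top');cv2.imwrite('pics/t3.png',cv2.resize(f['pixels'][150:330,210:370],None,fx=3.5,fy=3.3));np.savez('pics/t3.npz',**f)"
```

```text
t 8.25 p [0.5965 0.0457 0.0673] F [-0.4  0.5 -0.1] w 0.354 gf 0.0 q [-0.2   0.13  1.87  0.38  1.14 -0.1 ]
[0.0, 0.05, 0.16] [0.002, 0.001, 0.001]
```

View pics/t3.png

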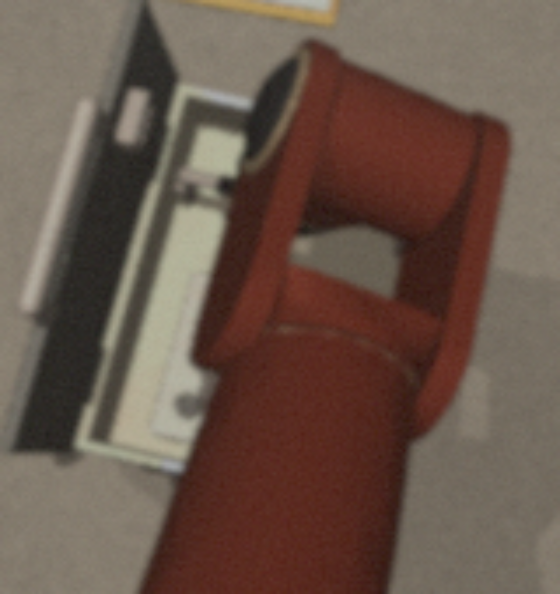

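The cover is standing at the left of the picture with the socket visible at (135,115). The hand is in the chamber at the rod and nothing is being touched. I'll close on the sleeve.

send_rows:
  steps:
    - {"translation": [0,0,0.15],"delta_rot": [0,0,0],"jaw": 2.5}
    - {"translation": [0,0,0.15],"delta_rot": [0,0,0],"jaw": 2}
    - {"translation": [0,0,0.15],"delta_rot": [0,0,0],"jaw": 1.5}
    - {"translation": [0,0,0.15],"delta_rot": [0,0,0],"jaw": 1}
    - {"translation": [0,0,0.15],"delta_rot": [0,0,0],"jaw": 1}
    - {"translation": [0,0,0.15],"delta_rot": [0,0,0],"jaw": 1}
    - {"translation": [0,0,0.15],"delta_rot": [0,0,0],"jaw": 1}
    - {"translation": [0,0,0.15],"delta_rot": [0,0,0],"jaw": 1}

```text
time: 9.1
tool_pos: [0.597, 0.0461, 0.0653]
tool_rot: [-0.104, 0.781, 0.6, 0.138]
contact_force: [4.9, -1.6, -0.0]
gripper_width: 0.144
grasp_force: 58.3
```

```bash
python3 -c "
from h import *
RP=hand_prop(np.deg2rad(20))
plan([(grip(t),RP) for t in np.r_[0:1.061:.1325]])"
```

```text
t 9.10 p [0.597  0.0461 0.0653] F [ 4.9 -1.6 -0. ] w 0.144 gf 58.3 q [-0.2   0.14  1.87  0.38  1.14 -0.1 ]
[0.02, 0.01, -0.05] [0.004, 0.002, 0.001]
[0.41, 0.01, -1.38] [0.004, 0.002, 0.001]
[0.61, 0.02, -2.76] [0.004, 0.002, 0.001]
[0.64, 0.02, -4.15] [0.004, 0.002, 0.001]
[0.47, 0.03, -5.53] [0.004, 0.002, 0.001]
[0.13, 0.03, -6.88] [0.004, 0.002, 0.001]
[-0.39, 0.04, -8.17] [0.004, 0.002, 0.001]
[-1.07, 0.04, -9.38] [0.004, 0.002, 0.001]
[-1.91, 0.04, -10.49] [0.004, 0.002, 0.001]
```

send_rows:
  steps:
    - {"translation": [0.39,0,-1.33],"delta_rot": [0,0,0],"jaw": 1}
    - {"translation": [0.59,0,-2.7],"delta_rot": [0,0,0],"jaw": 1}
    - {"translation": [0.62,0,-4.1],"delta_rot": [0,0,0],"jaw": 1}
    - {"translation": [0.45,0,-5.48],"delta_rot": [0,0,0],"jaw": 1}
    - {"translation": [0.11,0,-6.83],"delta_rot": [0,0,0],"jaw": 1}
    - {"translation": [-0.41,0,-8.12],"delta_rot": [0,0,0],"jaw": 1}
    - {"translation": [-1.09,0,-9.33],"delta_rot": [0,0,0],"jaw": 1}
    - {"translation": [-1.93,0,-10.44],"delta_rot": [0,0,0],"jaw": 1}

```text
time: 9.9
tool_pos: [0.583, -0.0059, 0.156]
tool_rot: [-0.103, 0.782, 0.599, 0.139]
contact_force: [9.9, -4.0, -9.2]
gripper_width: 0.141
grasp_force: 58.6
```

```bash
python3 -c "
from h import *
RP=hand_prop(np.deg2rad(20))
plan([(grip(t),RP) for t in (1.02,1.06,1.1)])
from plant import *
f=grab_frame('scene');cv2.imwrite('pics/s4.png',cv2.resize(f['pixels'][130:330,270:430],None,fx=4.5,fy=3));np.savez('pics/s4.npz',**f)
f=grab_frame('top');np.savez('pics/t4.npz',**f)"
```

```text
t 9.90 p [ 0.583  -0.0059  0.156 ] F [ 9.9 -4.  -9.2] w 0.141 gf 58.6 q [-0.3   0.    1.85  0.36  1.32 -0.13]
[0.33, 0.01, 0.2] [0.005, 0.001, 0.0]
[0.07, 0.01, -0.12] [0.005, 0.001, 0.0]
[-0.21, 0.01, -0.44] [0.005, 0.001, 0.0]
```

View pics/s4.png

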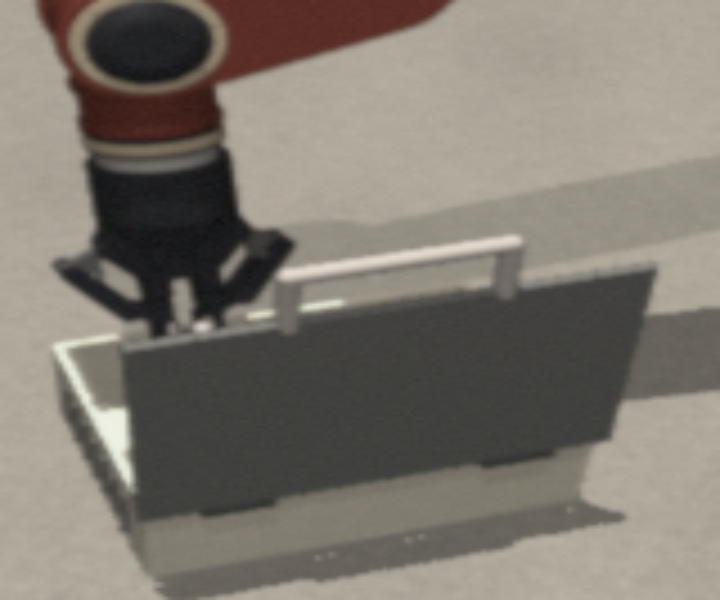

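send_rows:
  steps:
    - {"translation": [0,0,-0.03],"delta_rot": [0,0,0],"jaw": 1}
    - {"translation": [0,0,-0.03],"delta_rot": [0,0,0],"jaw": 1}
    - {"translation": [0,0,-0.03],"delta_rot": [0,0,0],"jaw": 1}
    - {"translation": [0,0,-0.03],"delta_rot": [0,0,0],"jaw": 1}
    - {"translation": [0,0,-0.03],"delta_rot": [0,0,0],"jaw": 4.2}
    - {"translation": [0,0,-0.03],"delta_rot": [0,0,0],"jaw": 4.2}
    - {"translation": [0,0,-0.03],"delta_rot": [0,0,0],"jaw": 4.2}
    - {"translation": [0,0,-0.03],"delta_rot": [0,0,0],"jaw": 4.2}

```text
time: 10.8
tool_pos: [0.5813, -0.0051, 0.1561]
tool_rot: [-0.106, 0.781, 0.6, 0.137]
contact_force: [0.4, -0.5, -0.2]
gripper_width: 0.491
grasp_force: 0.0
```

```bash
python3 -c "
from h import *
RP=hand_prop(np.deg2rad(20))
plan([(grip(t),RP) for t in (1.02,1.06,1.1)])
plan([(bar(1.53)*[1,1,0]+[0,0,.43],RH)])
"
```

```text
t 10.80 p [ 0.5813 -0.0051  0.1561] F [ 0.4 -0.5 -0.2] w 0.491 gf 0.0 q [-0.3   0.    1.85  0.36  1.32 -0.13]
[0.3, 0.2, 0.19] [-0.001, 0.002, 0.001]
[0.03, 0.2, -0.13] [-0.001, 0.002, 0.001]
[-0.25, 0.2, -0.44] [-0.001, 0.002, 0.001]
t 10.80 p [ 0.5813 -0.0051  0.1561] F [ 0.4 -0.5 -0.2] w 0.491 gf 0.0 q [-0.3   0.    1.85  0.36  1.32 -0.13]
[19.42, -6.8, -21.56] [0.272, -0.273, -1.553]
```

send_rows:
  steps:
    - {"translation": [0,0,-1.5],"delta_rot": [0,0,0],"jaw": 4.2}
    - {"translation": [0,0,-5],"delta_rot": [0,0,0],"jaw": 4.2}
    - {"translation": [0,0,-9],"delta_rot": [0,0,0],"jaw": 4.2}
    - {"translation": [0,0,-13],"delta_rot": [0,0,0],"jaw": 4.2}
    - {"translation": [0,-1,-17],"delta_rot": [0,0,0],"jaw": 4.2}
    - {"translation": [0,-2.5,-21],"delta_rot": [0.02,-0.02,-0.13],"jaw": 4.2}
    - {"translation": [0,-4,-24],"delta_rot": [0.045,-0.045,-0.26],"jaw": 4.2}
    - {"translation": [0,-6,-26],"delta_rot": [0.07,-0.07,-0.39],"jaw": 4.2}

```text
time: 11.6
tool_pos: [0.5002, -0.0764, 0.405]
tool_rot: [-0.08, 0.649, 0.749, 0.107]
contact_force: [0.9, -0.3, -0.3]
gripper_width: 0.491
grasp_force: 0.0
```

```bash
python3 -c "
from h import *
plan([(bar(1.53)*[1,1,0]+[0,0,.43],RH)])
from plant import *
f=grab_frame('top');np.savez('pics/t5.npz',**f);cv2.imwrite('pics/t5.png',cv2.resize(f['pixels'][150:310,210:370],None,fx=4,fy=3.7))
"
```

```text
t 11.60 p [ 0.5002 -0.0764  0.405 ] F [ 0.9 -0.3 -0.3] w 0.491 gf 0.0 q [-0.43 -0.25  1.65  0.26  1.83 -0.52]
[18.43, 7.06, 3.29] [0.203, -0.199, -1.158]
```

View pics/t5.png

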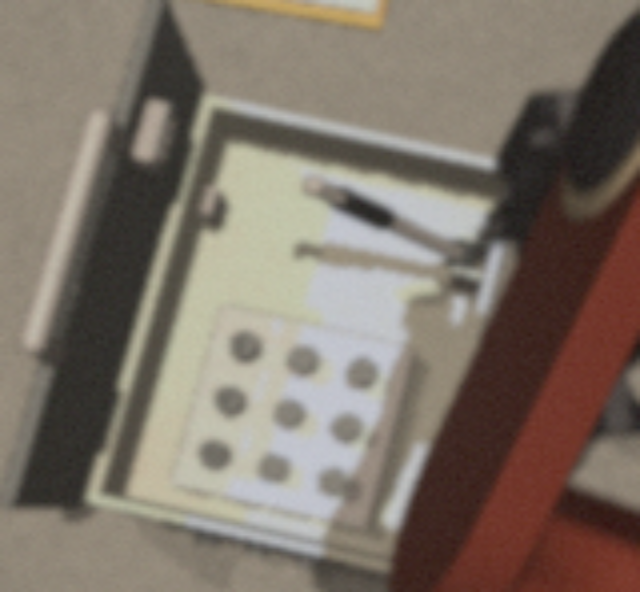

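The rod now stands up with its tip ball at about crop (316,188), and the socket is at (152,130) on the cover. I'll check the tip position against 1.06 rad.

```bash
python3 -c "
from h import *
f=np.load('pics/t5.npz');M=cv2.Rodrigues(f['rvec'])[0];c=-M.T@f['tvec'].ravel()
P=world(f)
u,v=210+316/4-.5,150+188/3.7-.5
d=M.T@np.array([(u-f['cx'])/f['fx'],(v-f['cy'])/f['fy'],1])
for t in (1.0,1.03,1.06,1.09):
    w=grip(t,.149);p=c+d*(w[2]-c[2])/d[2];e=p-ORG;print(t,'img->',(e@CX).round(4),(e@CY).round(4),'want',(-.073+.149*np.cos(t)).round(4))
Q=P[192:212,280:300].reshape(-1,3);Q=Q[(Q[:,2]>.12)&(Q[:,2]<.25)];e=Q-ORG
k=np.argsort(-Q[:,2])[:12];print(np.c_[e@CX,e@CY,Q[:,2]][k].round(4))
# cover plane angle
s=np.array([1,0,0])
m=(P[...,2]>.3)&(P[...,2]<.36)
Q=P[180:250,212:240][m[180:250,212:240]];e=Q-HINGE;print('bar top', np.median(e@CY),np.median(e[:,2]),len(Q))
"
```

```text
1.0 img-> 0.0685 0.0056 want 0.0075
1.03 img-> 0.0681 0.0053 want 0.0037
1.06 img-> 0.0677 0.005 want -0.0002
1.09 img-> 0.0673 0.0048 want -0.0041
[[0.0705 0.0108 0.2034]
 [0.072  0.0049 0.2034]
 [0.0675 0.0058 0.2034]
 [0.0692 0.0084 0.2026]
 [0.0697 0.0065 0.2024]
 [0.0738 0.0076 0.2021]
 [0.0658 0.0055 0.202 ]
 [0.0704 0.0046 0.2015]
 [0.0714 0.0092 0.2011]
 [0.0685 0.0042 0.201 ]
 [0.0675 0.0081 0.2009]
 [0.0685 0.0127 0.2005]]
bar top -0.005490112621303178 0.24100684728600183 499
```

send_rows:
  steps:
    - {"translation": [0,0,-1],"delta_rot": [0.02,-0.02,-0.13],"jaw": 4.2}
    - {"translation": [0.5,0.5,-2],"delta_rot": [0.045,-0.045,-0.26],"jaw": 4.2}
    - {"translation": [1,1,-2.5],"delta_rot": [0.07,-0.07,-0.39],"jaw": 4.2}
    - {"translation": [3,1.5,-2.5],"delta_rot": [0.09,-0.09,-0.52],"jaw": 4.2}
    - {"translation": [5,2,-2.5],"delta_rot": [0.115,-0.11,-0.65],"jaw": 4.2}
    - {"translation": [7,3,-2.5],"delta_rot": [0.14,-0.135,-0.78],"jaw": 4.2}
    - {"translation": [9.5,4,-2],"delta_rot": [0.16,-0.16,-0.91],"jaw": 4.2}
    - {"translation": [12,5,-1],"delta_rot": [0.18,-0.18,-1.04],"jaw": 4.2}

```text
time: 12.45
tool_pos: [0.5336, 0.044, 0.4458]
tool_rot: [-0.009, 0.19, 0.982, 0.013]
contact_force: [-0.5, 0.1, -1.0]
gripper_width: 0.489
grasp_force: 0.0
```

```bash
python3 -c "
from h import *
plan([(bar(1.53)*[1,1,0]+[0,0,.43],RH),(bar(1.53)+.06*UP,RH),(bar(1.53),RH)])
"
```

```text
t 12.45 p [0.5336 0.044  0.4458] F [-0.5  0.1 -1. ] w 0.489 gf 0.0 q [-0.07 -0.19  1.52  0.03  1.83 -1.25]
[1.76, 7.19, 2.27] [0.023, -0.02, -0.12]
[1.66, 7.1, 6.52] [0.023, -0.02, -0.12]
[1.53, 6.97, 12.52] [0.023, -0.02, -0.12]
```

```bash
python3 -c "
from h import *
from plant import *
g=grab_frame('top');np.savez('pics/t6.npz',**g)
for n in('t5','t6'):
    f=np.load(f'pics/{n}.npz');P=world(f);e=P-ORG;x,y,z=e@CX,e@CY,P[...,2]
    m=(f['range_z']>0)&(x>.06)&(x<.08)&(y<.015)&(y>-.075)&(z>.1)&(z<.21)
    Q=np.stack([x[m],y[m],z[m]],1);print(n,len(Q))
    if len(Q)<20: continue
    a=Q[:,1:]-Q[:,1:].mean(0);w=np.linalg.svd(a,full_matrices=False)[2][0];print('angle',np.arctan2(*(w*np.sign(w[1]))[::-1]))
    for lo in np.arange(.1,.21,.01):
        k=(Q[:,2]>=lo)&(Q[:,2]<lo+.01)
        if k.any():
            mm=Q[k].mean(0);print(mm.round(4),k.sum(), 'ang to pivot',np.arctan2(mm[2]-.0705,mm[1]+.073).round(3))
cv2.imwrite('pics/t6.png',cv2.resize(g['pixels'][185:235,270:345],None,fx=10,fy=10,interpolation=cv2.INTER_CUBIC))
"
```

```text
t5 201
angle 1.0013181372811724
[ 0.0688 -0.0534  0.1055] 13 ang to pivot 1.062
[ 0.0695 -0.0472  0.115 ] 14 ang to pivot 1.045
[ 0.07   -0.0415  0.1244] 13 ang to pivot 1.042
[ 0.069  -0.0354  0.1341] 15 ang to pivot 1.037
[ 0.0676 -0.03    0.1449] 12 ang to pivot 1.047
[ 0.0684 -0.0245  0.1546] 25 ang to pivot 1.048
[ 0.0682 -0.0174  0.1657] 23 ang to pivot 1.043
[ 0.0688 -0.0093  0.1756] 29 ang to pivot 1.026
[ 0.0683 -0.0048  0.1844] 19 ang to pivot 1.032
[0.0688 0.005  0.196 ] 24 ang to pivot 1.015
[0.0697 0.0076 0.2018] 14 ang to pivot 1.02
t6 103
angle 1.0388200376741612
[ 0.0697 -0.0539  0.1047] 9 ang to pivot 1.062
[ 0.0692 -0.0478  0.1143] 17 ang to pivot 1.049
[ 0.0694 -0.0416  0.124 ] 13 ang to pivot 1.04
[ 0.0689 -0.0358  0.1342] 14 ang to pivot 1.042
[ 0.0683 -0.0294  0.1462] 14 ang to pivot 1.049
[ 0.0682 -0.0246  0.1546] 21 ang to pivot 1.049
[ 0.0689 -0.0203  0.1638] 13 ang to pivot 1.057
[0.0743 0.008  0.1993] 1 ang to pivot 1.01
[0.0719 0.0072 0.2013] 1 ang to pivot 1.021
```

View pics/t6.png

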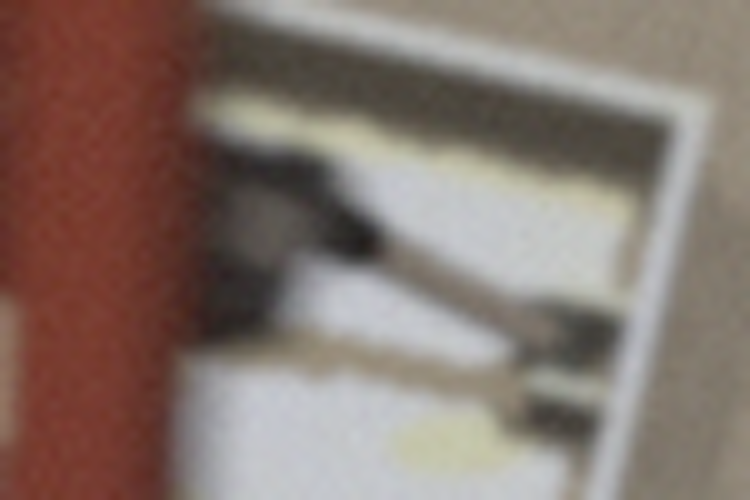

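The zoom shows the arm now hiding the ball, but the sleeve and pivot are visible at (350,225) and (550,325). Depth puts the rod at about 1.01 to 1.05 rad, which is near the aim. I'll move above the handle, where the tip should be in clear view again.

send_rows:
  steps:
    - {"translation": [0.2,0.8,0],"delta_rot": [0.005,-0.005,-0.03],"jaw": 3.8}
    - {"translation": [0.5,2,0],"delta_rot": [0.01,-0.01,-0.06],"jaw": 3.8}
    - {"translation": [0.8,3.5,0],"delta_rot": [0.015,-0.015,-0.09],"jaw": 3.8}
    - {"translation": [1.2,5,0.5],"delta_rot": [0.023,-0.02,-0.12],"jaw": 3.8}
    - {"translation": [1.5,6.3,1],"delta_rot": [0.023,-0.02,-0.12],"jaw": 3.8}
    - {"translation": [1.7,7.0,2],"delta_rot": [0.023,-0.02,-0.12],"jaw": 3.8}
    - {"translation": [1.7,7.1,3],"delta_rot": [0.023,-0.02,-0.12],"jaw": 3.8}
    - {"translation": [1.66,7.1,4],"delta_rot": [0.023,-0.02,-0.12],"jaw": 3.8}

```text
time: 13.3
tool_pos: [0.5438, 0.1161, 0.4051]
tool_rot: [-0.002, 0.132, 0.991, 0.0]
contact_force: [-0.2, -0.4, -0.2]
gripper_width: 0.443
grasp_force: 0.0
```

```bash
python3 -c "
from h import *
from plant import *
plan([(bar(1.53)+.03*UP,RH),(bar(1.53),RH)])
fs=[grab_frame('top') for _ in range(6)]
g=dict(fs[0]);g['range_z']=np.median([f['range_z'] for f in fs],0);img=np.mean([f['pixels'] for f in fs],0).astype(np.uint8)
np.savez('pics/t7.npz',**g)
M=cv2.Rodrigues(g['rvec'])[0]
def px(p): q=M@p+g['tvec'].ravel();return q[0]/q[2]*g['fx']+g['cx'],q[1]/q[2]*g['fy']+g['cy']
big=cv2.resize(img[180:240,265:345],None,fx=10,fy=10,interpolation=cv2.INTER_CUBIC)
T=lambda p:tuple(int(round((a-b+.5)*10)) for a,b in zip(px(p),(265,180)))
for t,c in((1.0,(0,0,255)),(1.06,(0,255,0)),(1.12,(255,0,0))):
    cv2.drawMarker(big,T(grip(t,.149)),c,cv2.MARKER_CROSS,14,1)
    cv2.drawMarker(big,T(grip(t)),c,cv2.MARKER_CROSS,10,1)
cv2.drawMarker(big,T(PIV),(255,0,255),cv2.MARKER_CROSS,14,1)
cv2.imwrite('pics/t7.png',big)
P=world(g);e=P-ORG;x,y,z=e@CX,e@CY,P[...,2]
m=(x>.06)&(x<.08)&(y<.02)&(y>-.02)&(z>.18)&(z<.22);print(np.c_[x[m],y[m],z[m]].round(4)[np.argsort(-z[m])][:15], m.sum())
"
```

```text
t 13.30 p [0.5438 0.1161 0.4051] F [-0.2 -0.4 -0.2] w 0.443 gf 0.0 q [ 0.08 -0.15  1.55  0.    1.75 -1.23]
[0.03, 0.18, 5.26] [-0.0, -0.004, -0.003]
[0.01, 0.18, 8.26] [-0.0, -0.004, -0.003]
[[0.0694 0.0063 0.204 ]
 [0.0657 0.0054 0.2026]
 [0.0692 0.0085 0.2024]
 [0.0673 0.008  0.202 ]
 [0.0703 0.0046 0.2018]
 [0.0714 0.0091 0.2014]
 [0.0689 0.0106 0.2011]
 [0.068  0.0061 0.2009]
 [0.072  0.0072 0.2009]
 [0.071  0.0112 0.2007]
 [0.067  0.0102 0.2005]
 [0.0655 0.0076 0.2005]
 [0.0651 0.0097 0.1999]
 [0.0687 0.0043 0.1998]
 [0.0737 0.0099 0.1997]] 59
```

View pics/t7.png

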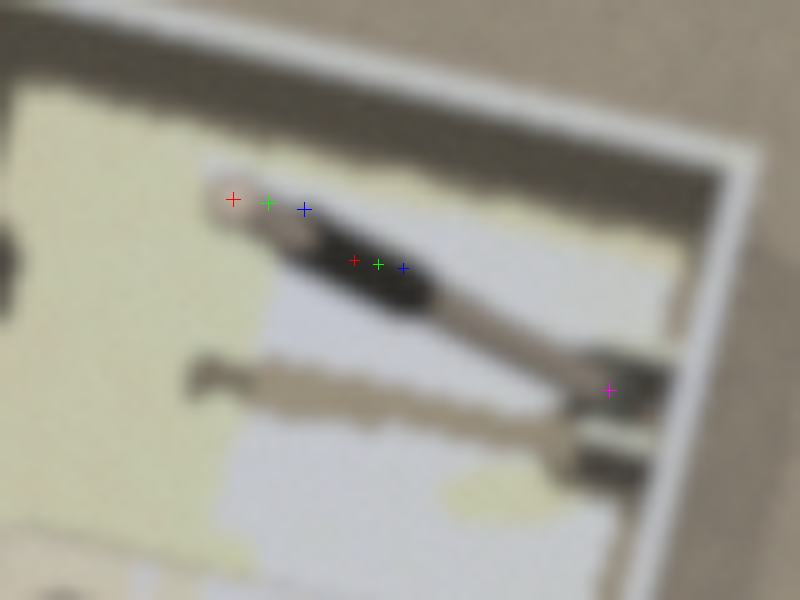

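The ball at (235,202) lies on the 1.0 rad mark and the sleeve at (367,262) suggests about 1.03, so the rod stands near 1.02 rad. That lands about 5 mm towards the hinge side of the socket. Lowering the cover pushes the ball towards the socket's middle, so I'll go ahead and watch the force and angle.

send_rows:
  steps:
    - {"translation": [0,0.18,1.5],"delta_rot": [0,0,0],"jaw": 3.8}
    - {"translation": [0,0.18,3.5],"delta_rot": [0,0,0],"jaw": 3.8}
    - {"translation": [0,0.18,5.5],"delta_rot": [0,0,0],"jaw": 3.8}
    - {"translation": [0,0.18,7.3],"delta_rot": [0,0,0],"jaw": 3.8}
    - {"translation": [0,0.18,8.1],"delta_rot": [0,0,0],"jaw": 3.8}
    - {"translation": [0,0.18,8.1],"delta_rot": [0,0,0],"jaw": 2.5}
    - {"translation": [0,0.18,8.1],"delta_rot": [0,0,0],"jaw": 1.5}
    - {"translation": [0,0.18,8.1],"delta_rot": [0,0,0],"jaw": 0.8}

```text
time: 14.4
tool_pos: [0.5446, 0.1181, 0.3266]
tool_rot: [-0.001, 0.132, 0.991, 0.001]
contact_force: [-0.2, 0.8, 0.3]
gripper_width: 0.113
grasp_force: 58.4
```

```bash
python3 -c "
from h import *
plan([(bar(1.53),RH)])
"
```

```text
t 14.40 p [0.5446 0.1181 0.3266] F [-0.2  0.8  0.3] w 0.113 gf 58.4 q [ 0.08 -0.14  1.67  0.    1.62 -1.23]
[0.06, -0.04, 0.42] [0.001, -0.002, -0.002]
```

```bash
python3 -c "
from h import *
b=bar(1.53)
for t in np.r_[1.53:1.0:-.07,1.0,.95,.9,.87]: print(t.round(2),(RH.inv().apply(bar(t)-b)*100).round(2))
"
```

```text
1.53 [0. 0. 0.]
1.46 [-0.   -1.66  0.1 ]
1.39 [-0.   -3.3   0.31]
1.32 [-0.   -4.93  0.64]
1.25 [-0.   -6.53  1.08]
1.18 [-0.   -8.09  1.63]
1.11 [-0.   -9.61  2.29]
1.04 [ -0.   -11.09   3.06]
1.0 [  0.   -11.9    3.54]
0.95 [ -0.   -12.89   4.19]
0.9 [ -0.   -13.85   4.88]
0.87 [ -0.   -14.41   5.32]
```

send_rows:
  steps:
    - {"translation": [0,-0.8,0.04],"delta_rot": [0,0,0],"jaw": 0.8}
    - {"translation": [0,-2.4,0.2],"delta_rot": [0,0,0],"jaw": 0.8}
    - {"translation": [0,-4.1,0.47],"delta_rot": [0,0,0],"jaw": 0.8}
    - {"translation": [0,-5.7,0.85],"delta_rot": [0,0,0],"jaw": 0.8}
    - {"translation": [0,-7.3,1.35],"delta_rot": [0,0,0],"jaw": 0.8}
    - {"translation": [0,-8.8,1.95],"delta_rot": [0,0,0],"jaw": 0.8}
    - {"translation": [0,-10.2,2.6],"delta_rot": [0,0,0],"jaw": 0.8}
    - {"translation": [0,-11.1,3.06],"delta_rot": [0,0,0],"jaw": 0.8}

```text
time: 15.2
tool_pos: [0.5157, 0.0085, 0.2947]
tool_rot: [0.0, 0.133, 0.991, -0.0]
contact_force: [7.6, -1.8, 2.8]
gripper_width: 0.114
grasp_force: 61.7
```

```bash
python3 -c "
from h import *
plan([(bar(t),RH) for t in (1.1,1.04,1.0,.95,.9)])
"
```

```text
t 15.20 p [0.5157 0.0085 0.2947] F [ 7.6 -1.8  2.8] w 0.114 gf 61.7 q [-0.13 -0.24  1.8  -0.    1.58 -1.43]
[0.12, 1.46, -0.38] [-0.001, 0.001, -0.004]
[0.12, 0.21, 0.28] [-0.001, 0.001, -0.004]
[0.12, -0.61, 0.77] [-0.001, 0.001, -0.004]
[0.11, -1.6, 1.42] [-0.001, 0.001, -0.004]
[0.11, -2.56, 2.11] [-0.001, 0.001, -0.004]
```

send_rows:
  steps:
    - {"translation": [0,-0.25,0.15],"delta_rot": [0,0,0],"jaw": 0.8}
    - {"translation": [0,-0.5,0.3],"delta_rot": [0,0,0],"jaw": 0.8}
    - {"translation": [0,-0.8,0.48],"delta_rot": [0,0,0],"jaw": 0.8}
    - {"translation": [0,-1.05,0.64],"delta_rot": [0,0,0],"jaw": 0.8}
    - {"translation": [0,-1.3,0.8],"delta_rot": [0,0,0],"jaw": 0.8}
    - {"translation": [0,-1.55,0.96],"delta_rot": [0,0,0],"jaw": 0.8}
    - {"translation": [0,-1.7,1.06],"delta_rot": [0,0,0],"jaw": 0.8}
    - {"translation": [0,-1.7,1.06],"delta_rot": [0,0,0],"jaw": 0.8}

```text
time: 16.0
tool_pos: [0.5115, -0.0075, 0.2838]
tool_rot: [0.0, 0.132, 0.991, -0.001]
contact_force: [7.6, -2.6, 0.4]
gripper_width: 0.108
grasp_force: 62.4
```

```bash
python3 -c "
from h import *
plan([(bar(t),RH) for t in (1.0,.95,.9,.85)])
"
```

```text
t 16.00 p [ 0.5115 -0.0075  0.2838] F [ 7.6 -2.6  0.4] w 0.108 gf 62.4 q [-0.16 -0.24  1.83 -0.    1.56 -1.46]
[0.13, 1.05, -0.33] [-0.001, 0.001, -0.004]
[0.13, 0.05, 0.32] [-0.001, 0.001, -0.004]
[0.12, -0.9, 1.02] [-0.001, 0.001, -0.004]
[0.12, -1.82, 1.77] [-0.001, 0.001, -0.004]
```

send_rows:
  steps:
    - {"translation": [0,-0.2,0.13],"delta_rot": [0,0,0],"jaw": 0.8}
    - {"translation": [0,-0.4,0.27],"delta_rot": [0,0,0],"jaw": 0.8}
    - {"translation": [0,-0.6,0.41],"delta_rot": [0,0,0],"jaw": 0.8}
    - {"translation": [0,-0.78,0.55],"delta_rot": [0,0,0],"jaw": 0.8}
    - {"translation": [0,-0.87,0.62],"delta_rot": [0,0,0],"jaw": 0.8}
    - {"translation": [0,-0.96,0.7],"delta_rot": [0,0,0],"jaw": 0.8}
    - {"translation": [0,-0.96,0.7],"delta_rot": [0,0,0],"jaw": 0.8}
    - {"translation": [0,-0.96,0.7],"delta_rot": [0,0,0],"jaw": 0.8}

```text
time: 16.8
tool_pos: [0.5095, -0.0153, 0.278]
tool_rot: [0.001, 0.132, 0.991, 0.001]
contact_force: [8.1, 0.3, 4.1]
gripper_width: 0.114
grasp_force: 62.7
```

```bash
python3 -c "
from h import *
plan([(bar(t),RH) for t in (.95,.9,.85)])
"
```

```text
t 16.80 p [ 0.5095 -0.0153  0.278 ] F [8.1 0.3 4.1] w 0.114 gf 62.7 q [-0.18 -0.25  1.84  0.    1.55 -1.48]
[0.14, 0.86, -0.26] [0.002, 0.002, -0.003]
[0.14, -0.1, 0.44] [0.002, 0.002, -0.003]
[0.14, -1.02, 1.18] [0.002, 0.002, -0.003]
```

send_rows:
  steps:
    - {"translation": [0,-0.06,0.05],"delta_rot": [0,0,0],"jaw": 0.8}
    - {"translation": [0,-0.13,0.1],"delta_rot": [0,0,0],"jaw": 0.8}
    - {"translation": [0,-0.2,0.15],"delta_rot": [0,0,0],"jaw": 0.8}
    - {"translation": [0,-0.26,0.2],"delta_rot": [0,0,0],"jaw": 0.8}
    - {"translation": [0,-0.32,0.25],"delta_rot": [0,0,0],"jaw": 0.8}
    - {"translation": [0,-0.38,0.3],"delta_rot": [0,0,0],"jaw": 0.8}
    - {"translation": [0,-0.38,0.3],"delta_rot": [0,0,0],"jaw": 0.8}
    - {"translation": [0,-0.38,0.3],"delta_rot": [0,0,0],"jaw": 0.8}

```text
time: 17.6
tool_pos: [0.5093, -0.0162, 0.2774]
tool_rot: [0.003, 0.131, 0.991, 0.004]
contact_force: [6.9, 11.5, 11.3]
gripper_width: 0.117
grasp_force: 63.4
```

```bash
python3 -c "
from h import *
plan([(bar(t),RH) for t in (.95,.9,.85)])
"
```

```text
t 17.60 p [ 0.5093 -0.0162  0.2774] F [ 6.9 11.5 11.3] w 0.117 gf 63.4 q [-0.18 -0.25  1.84  0.01  1.55 -1.49]
[0.14, 0.96, -0.32] [0.009, 0.004, -0.001]
[0.14, -0.0, 0.37] [0.009, 0.004, -0.001]
[0.14, -0.93, 1.11] [0.009, 0.004, -0.001]
```

Contact is firm at about 0.90 rad, which is the seated angle; the ball resting on a socket wall would stop the cover near 0.97. I'll relax the press, open, and check that it holds.

send_rows:
  steps:
    - {"translation": [0,0.2,-0.15],"delta_rot": [0,0,0],"jaw": 0.8}
    - {"translation": [0,0.3,-0.2],"delta_rot": [0,0,0],"jaw": 0.8}
    - {"translation": [0,0.3,-0.2],"delta_rot": [0,0,0],"jaw": 1.6}
    - {"translation": [0,0.3,-0.2],"delta_rot": [0,0,0],"jaw": 2.2}
    - {"translation": [0,0.3,-0.2],"delta_rot": [0,0,0],"jaw": 2.8}
    - {"translation": [0,0.3,-0.2],"delta_rot": [0,0,0],"jaw": 3.4}
    - {"translation": [0,0.3,-0.2],"delta_rot": [0,0,0],"jaw": 3.8}
    - {"translation": [0,0.3,-0.2],"delta_rot": [0,0,0],"jaw": 3.8}

```text
time: 18.4
tool_pos: [0.5076, -0.0155, 0.2759]
tool_rot: [-0.002, 0.132, 0.991, 0.0]
contact_force: [-0.4, -0.1, 0.5]
gripper_width: 0.443
grasp_force: 0.0
```

send_rows:
  steps:
    - {"translation": [0,0,-1],"delta_rot": [0,0,0],"jaw": 3.8}
    - {"translation": [0,0,-2.5],"delta_rot": [0,0,0],"jaw": 3.8}
    - {"translation": [0,0,-5],"delta_rot": [0,0,0],"jaw": 3.8}
    - {"translation": [0,0,-8],"delta_rot": [0,0,0],"jaw": 3.8}
    - {"translation": [0,0,-11],"delta_rot": [0,0,0],"jaw": 3.8}
    - {"translation": [0,-3,-12],"delta_rot": [0,0,0],"jaw": 3.8}
    - {"translation": [0,-7,-12],"delta_rot": [0,0,0],"jaw": 3.8}
    - {"translation": [0,-10,-12],"delta_rot": [0,0,0],"jaw": 3.8}

```text
time: 19.2
tool_pos: [0.4819, -0.1135, 0.3991]
tool_rot: [0.0, 0.132, 0.991, -0.0]
contact_force: [0.0, -1.1, -0.1]
gripper_width: 0.445
grasp_force: 0.0
```

```bash
python3 -c "
from h import *
from plant import *
plan([])
def ang(g):
    P=world(g);e=P-HINGE;x,y,z=e@CX,e@CY,e[...,2]
    m=(g['range_z']>0)&(abs(x)<.12)&(y<-.02)&(y>-.13)&(z>.03)&(z<.18)&(np.abs(z+y*np.tan(.9))<.04)
    a,b=np.polyfit(y[m],z[m],1);return np.arctan(-a),m.sum()
g=grab_frame('scene');print(ang(g))
cv2.imwrite('pics/s8.png',cv2.resize(g['pixels'][130:410,260:500],None,fx=2.5,fy=2.1))
"
```

```text
t 19.20 p [ 0.4819 -0.1135  0.3991] F [ 0.  -1.1 -0.1] w 0.445 gf 0.0 q [-0.38 -0.3   1.69 -0.    1.76 -1.69]
(np.float64(0.911251112920608), np.int64(6402))
```

View pics/s8.png

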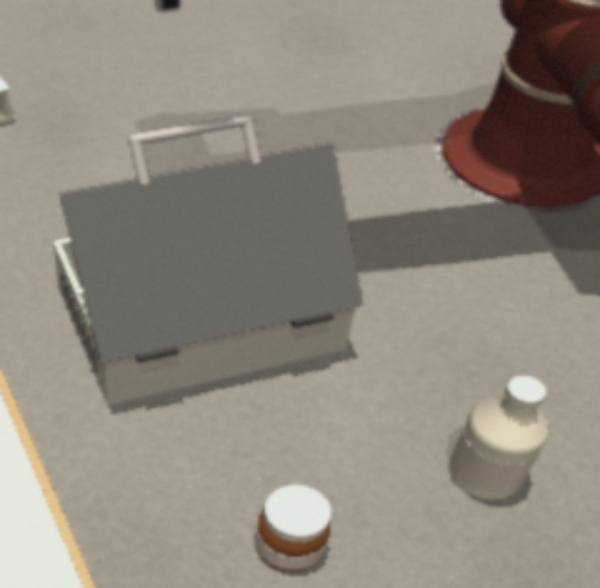

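The picture shows the cover propped at about 0.91 rad with its handle at (190,135). The jar at (295,525) and the bottle at (500,440) are standing where they were, and the hand is clear. I'll confirm the angle is steady, then hand in.

```bash
python3 -c "
from h import *
from plant import *
def ang(g):
    P=world(g);e=P-HINGE;x,y,z=e@CX,e@CY,e[...,2]
    m=(g['range_z']>0)&(abs(x)<.12)&(y<-.02)&(y>-.13)&(z>.03)&(z<.18)&(np.abs(z+y*np.tan(.9))<.04)
    return np.arctan(-np.polyfit(y[m],z[m],1)[0])
a=[ang(grab_frame('scene')) for _ in range(10)];print(np.round(a,3))
if max(a)-min(a)<.01 and abs(np.mean(a)-.91)<.02: print(job_done())
"
```

```text
[0.912 0.912 0.912 0.912 0.912 0.912 0.911 0.912 0.91  0.912]
the job is handed in; nothing more can be done
None
```

The job is handed in: the cover rests steadily on the prop rod at about 0.91 rad. I judged the tip seated from the cover angle and a firm stop when lowering, as no camera view showed the socket. The arm is clear, and the jar and bottle look undisturbed; the arm stayed well away from the rack, but I didn't check its position again.

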